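# Bring the next tin under the filling funnel and clamp the funnel head at its mark

### The job

On the tin filling stand, turn the carousel one place clockwise (seen from above), so that the first open tin clicks in under the funnel. Then bring the spring-lifted funnel head down until its needle stands between the two prongs of the brass mark on the rule, and while you hold it there squeeze the cam lever fully shut against the hand bar. Finish holding on: the head still at the mark and the shut lever and the bar still pinched between your fingers; leave the mark and the things standing around as they are.

Things in the scene. Friction and masses are not known exactly. Their poses are not given: they have to be found in the camera images.
- stand: Tin filling stand, fixed: wooden board 190 x 385 x 16 mm, steel column (22 mm thick, black cap to z 226 mm), rule, carousel. Origin on the worktop, on the column's axis. x points away from the robot, y left to the carousel (axis at x 0, y 190 mm); yaw -0.25 to 0.1 rad.
- carousel (a joint): Carousel angle, rad, growing CLOCKWISE seen from above, about 0 at the start. Six places 1.047 rad apart, each a detent: it must be pushed half way with some 3 N at a spoke, then snaps on into the next place and stays. Closed tins stand under the funnel and in the next two places clockwise, open tins in the other three.
- carousel_top (a point): Middle of the carousel disc's upper face, on its axis, 54 mm up. Disc 184 mm wide; six tins are fixed on it 62 mm from the axis (tops 116 to 122 mm above the worktop, 53 mm wide at most), and a knob in the middle to 114 mm. Six level steel spokes 10 mm thick with 16 mm balls stick out to 145 mm from the axis, half way between the tins.
- spoke_end (a point): Point on the spoke that points to the stand's -x side (to the robot) at the start, 125 mm from the carousel axis, 48 mm above the worktop; it turns with the carousel. The spoke is free outside the disc's rim (92 mm), above and on both sides. Overhead, further back: a shelf 0.62 m above the worktop beyond world x 0.58, and a hand mill, 0.52 m up, at world y 0.44.
- next_tin_mouth (a point): Centre of the rim of the first open tin, the one that comes under the funnel when the carousel turns one place clockwise; 116 mm above the worktop, 52 mm wide.
- head (a joint): How far the sliding head is down the column, m: 0 at its upper stop, at most 0.07. The head: aluminium sleeve 38 mm wide, funnel (74 mm wide, rim 31 mm above the needle) on an arm to +y, hand bar, finger plate and cam lever to -x. A spring in the column lifts it with 5 N at the top, 7 N lower: unless held or clamped it runs up.
- spout_tip (a point): Lower end of the funnel's spout (16 mm wide), 128 mm to +y from the column's axis, 142 mm above the worktop while the head is up; moves with the head.
- needle (a point): Tip of the head's thin steel needle in front of the rule, at x -24, y 40 mm of the stand, 180 mm above the worktop while the head is up. It moves down with the head.
- mark_clip (a joint): Setting of the brass clip on the rule, m below the needle's highest position: the needle is at the mark when joint head equals joint mark_clip. 0.042 to 0.056; stiff; to be left as it is.
- mark (a point): Middle between the clip's two short brass prongs (one above, one below, 11 mm free between them), in line with the needle tip's path. The needle tip belongs here.
- grip_bar: Hand bar of the head: ribbed aluminium bar along the stand's x. Origin on the column's axis at the needle's height; from there the bar covers x -110 to -10, y -18 to -4, z -14 to +12 mm (stand's axes). Moves with the head.
- grip_point (a point): Where to take the head: between bar and shut lever at x -72, y -17 mm (stand's axes), at the needle's height. Pinch from the bar's left face (y -4) to the lever's outer face (y -30 when shut): 26 mm; 61 to 68 mm with the lever open. Free above; the column's axis is 72 mm behind, the funnel's 145 mm left.
- plate (a point): Point on the upper face of the finger plate, straight below grip_point by 14 mm. The plate is level, 5 mm thick, x -92 to -52, y -92 to +30 mm (stand's axes), under bar and lever: fingertips resting on it on both sides of bar and lever push the head down. Moves with the head.
- lever (a joint): Cam lever angle, rad: 0 shut (along the bar's right side, 2 mm from it), up to 0.52 open (free end swung right, to -y). Pivot: upright pin at x 0, y -25 mm (stand's axes), on the head. Below about 0.4 its cam rubs on the column; shutting it takes some 6 N at lever_pad; shut, it clamps the head and stays. Starts at 0.44 to 0.52.
- lever_blade: Blade of the cam lever: black, 10 mm thick, 22 mm high, from 10 to 111 mm from the pivot along its own -x; origin on the pivot pin at the needle's height; its outer side is its -y.
- lever_pad (a point): Point on the lever's outer face, 72 mm from the pivot, at the needle's height: push here towards the bar. Keep clear of the tall water pump to the right (world y below -0.2, x beyond 0.45; its lever comes out to world x 0.29 at y -0.43).
- spare_tin: Bystander, open tin measure, 52 mm wide, 60 mm high, standing loose on the worktop away from the stand; origin under its centre. To be left where it is.
- spare_full_tin: Bystander, closed printed tin, 47 mm wide, 66 mm high, standing loose on the worktop away from the stand; origin under its centre. To be left where it is.
- mustard_pot: Bystander, stoneware pot with lid, 64 mm wide, 80 mm high, standing loose on the worktop away from the stand; origin under its centre. To be left where it is.
- sand_timer: Bystander, sand glass in a wooden frame, 54 mm wide, 110 mm high, standing loose on the worktop away from the stand; origin under its centre. To be left where it is.
- matches: Bystander, match box, 36 x 54 x 16 mm, standing loose on the worktop away from the stand; origin under its centre. To be left where it is.
- shaker: Bystander, tin shaker, 46 mm wide, 82 mm high, standing loose on the worktop away from the stand; origin under its centre. To be left where it is.

How it is judged:
By the outcome, as a careful person would: the job done as asked, in the order asked, and still so for the second after the job is handed in, while the arm keeps its last pose, push and grip.
It also fails if it takes over 61 s, if anything falls off the work surface, if the arm or the gripper's body presses on something with over 40 N, if the wrist force passes 120 N, or if a joint passes its speed limit or range.

### The arm

A 6-joint arm with a two-finger parallel gripper is mounted at the origin on a cart in front of the work surface, level with it; the furniture and walls round the work are solid. World frame = base frame: x ahead of the robot, y to its left, z up, the work surface at z = 0. Lengths are in mm, angles in rad, forces in N, time in s.
With the tool pointing down it reaches from about 400 to 925 mm from the base axis. Payload 12.5 kg.
Tool frame: the origin (TCP) lies midway between the tips of the shut fingers; the grasp point (between the pads) lies 19 mm behind it (env.pinch_z is the z of the grasp point in the tool frame, in mm); z points along the fingers, y is the line along which they close (so a half turn about z gives the same grasp; the last joint's range is limited). The gripper opens to 95 mm and grips with 3 to 60 N. Pads are 20 mm wide; open, the fingers measure 119 mm over their backs; the gripper's body (75 mm by 180 mm) begins 59 mm behind the grasp point.
Start: joints at [-1.297, 0.491, 1.559, -0, 1.092, -0.106], TCP at [231.733, -580.471, 214.661] pointing down, gripper open.
Joint ranges: [-3.1, 3.1], [-0.84, 2.19], [0.05, 2.79], [-1.13, 4.28], [0.06, 2.93], [-2.69, 2.69]. Speed limits (rad/s): [2.22, 2.22, 2.79, 3.14, 3.14, 3.14].

### API

Orientations are given as [roll, pitch, yaw] about the fixed x, y, z axes, in that order (R = Rz(yaw) Ry(pitch) Rx(roll)).
In Python, from cell import env, eyes gives the robot as it stands.
- The arm moves only by the shell command python3 -m inch 'ROWS'. ROWS is JSON, a list of rows, each a list of 3 entries, a list of its own where there are three numbers: the shift along the tool's x, y, z in units of 60 mm (1.0 is 60 mm), then the turn about the tool's z in units of 5 degrees (1.0 is 5 degrees), then the closure, from -1 (fully open) to 1 (shut). In form: [[[tx, ty, tz], turn, claw], ...]. A call has exactly 10 rows; each row shifts and turns the commanded pose from where the row before left it, along the tool's axes as they then stand; what a row does not reach is not made up. A row lasts 1/8 s, in which the tool goes at most 62.5 mm and 10.7 degrees, less where a joint would pass 70% of its speed; a pose out of reach is approached as far as the arm can. A call is refused whole if a number of a shift passes 1 or a number of a turn 1, either way. A call with a gripper value outside its range is refused whole. The fingers move at their own pace and stop on an object; the grip force is fixed at half the most. Time passes only in rows, so rows that do not move let the fingers close, or fill a call up. It gives the time, the measured TCP pose, the force, the opening and the grip force at its end, in the units of the state.
- env.state(): the state, without advancing time (a new reading comes with each control period).
- eyes.read_camera(name): name is "scene" or "top" or "wrist"; returns a dict with "pixels" (420x560x3 uint8, red, green, blue), "fx", "fy", "cx", "cy" (pixels), "extrinsics" (4x4, takes a point from world to camera coordinates). Camera axes: x right, y down, z forward; pixel columns grow to the right and rows downward; lengths in mm; the calibration is good to about 2 mm. The wrist camera is an equidistant fisheye: a pixel r from the principal point sees the ray r / f radians off the axis. A picture is of the moment at which its call begins. There is no depth.
- env.job_done(): hands the job in; it is judged then, once.
Trained networks look in a picture, given as the dict that the camera call returned (one of the last four; its "shot" number tells which), for a name from the list of things; names that differ only in an ending like _2 or _b are one class to them, and where a whole thing is asked for, a point or a joint stands for the part that bears it (a point fixed in the world has none). Each returns a list of dicts, best first, with "score" (0 to 1); they miss things now and then, are a little off and sometimes report something else, mostly with a low value. They report only what shows in the picture. A call takes as long as a camera call.
- eyes.boxes_of(name, picture): "centre" ([row, column] in pixels, amid what is visible of it).
- eyes.cut_out(name, picture): "mask" (420x560 bool, what is visible of it) and "centre" ([row, column] in pixels, amid what is visible of it).
- eyes.spot_point(name, picture): "centre" ([row, column] in pixels: a listed point, or the origin of a listed thing).
The state is a dict: "t": time; "joints": joint angles; "qvel": joint speeds; "tau": joint torques, N m; "eef_pos": TCP position; "tcp_rot": TCP orientation; "ft_force": force on the tool from outside, world axes, zero at the start; "moment": the same for the moment, N m; "opening": opening from 0.0 (shut) to 1.0 (fully open); "grip_force": force on a finger pad.
Only numpy, scipy, OpenCV 4.12 (cv2) and the standard library are available. Lean on these libraries where they do the work, as an engineer would, in place of code of your own. Each camera call takes 0.05 s, during which the arm holds its last target. There are 200 camera calls.

## Working session

There is one attempt and no reset: what is moved stays moved. The work goes in short steps, Python scripts to look and compute and a shell command to move; the robot and the scene stay as the last step left them, time stands still between calls to the robot, and variables do not carry over. Pictures are saved under pics/ and viewed, at most 10 in all, crops included, and the job is handed in when it is done.

```bash
ls; mkdir -p pics; cat > h.py <<'E'
import numpy as np, cv2
from cell import env, eyes
def save(p,n): cv2.imwrite('pics/'+n, cv2.cvtColor(p['pixels'],cv2.COLOR_RGB2BGR))
def ray(p,rc):
    E=np.array(p['extrinsics']);R=E[:3,:3];c=-R.T@E[:3,3]
    d=np.array([(rc[1]-p['cx'])/p['fx'],(rc[0]-p['cy'])/p['fy'],1.])
    d=R.T@d;return c,d/np.linalg.norm(d)
def proj(p,X):
    E=np.array(p['extrinsics']);q=E[:3,:3]@np.array(X)+E[:3,3]
    return q[1]/q[2]*p['fy']+p['cy'],q[0]/q[2]*p['fx']+p['cx']
def atz(p,rc,z):
    c,d=ray(p,rc);return c+d*(z-c[2])/d[2]
def tri(rs):
    A=np.zeros((3,3));b=np.zeros(3)
    for c,d in rs:
        M=np.eye(3)-np.outer(d,d);A+=M;b+=M@c
    X=np.linalg.solve(A,b);return X,[np.linalg.norm((np.eye(3)-np.outer(d,d))@(X-c)) for c,d in rs]
E
cat > a.py <<'E'
from h import *
s=eyes.read_camera('scene');t=eyes.read_camera('top')
save(s,'s1.png');save(t,'t1.png')
print(env.state())
for n in ['stand','carousel_top','spoke_end','next_tin_mouth','spout_tip','needle','mark','grip_bar','grip_point','plate','lever_blade','lever_pad','spare_tin','spare_full_tin','mustard_pot','sand_timer','matches','shaker']:
    a=eyes.spot_point(n,s);b=eyes.spot_point(n,t)
    o=[n]
    for k,x in(('s',a),('t',b)):
        if x:o+=[k,np.round(x[0]['centre']).tolist(),round(x[0]['score'],2)]
    if a and b:
        X,r=tri([ray(s,a[0]['centre']),ray(t,b[0]['centre'])]);o+=[X.round(1).tolist(),round(r[0],1)]
    print(*o)
E
python3 a.py
```

```text
pics
{'t': 0.1, 'joints': array([-1.29659351e+00,  4.91509748e-01,  1.55937302e+00, -2.20196749e-05,
        1.09169639e+00, -1.05589174e-01]), 'qvel': array([ 0.00101553, -0.00194661, -0.00209354, -0.00080348,  0.00110312,
       -0.00041353]), 'tau': array([ 2.66123963e-03, -6.13626623e+01, -2.58605182e+01,  6.93205814e-02,
        4.69815591e-02, -2.13676782e-05]), 'eef_pos': array([ 231.67075692, -580.25476145,  214.11901309]), 'tcp_rot': array([-3.14060959e+00, -8.45488578e-05,  3.79802111e-01]), 'ft_force': array([-0.45218108,  0.50164961,  0.26313171]), 'moment': array([ 0.02606559, -0.00585337,  0.00404374]), 'grip_force': 0.0, 'opening': 0.9999669190312346}
stand s [263.0, 328.0] 0.72 t [205.0, 312.0] 0.76 [570.8, -44.4, -13.8] 3.9
carousel_top t [208.0, 263.0] 0.86
spoke_end s [250.0, 147.0] 0.7 t [238.0, 263.0] 0.6 [359.2, 255.2, 168.5] 128.0
next_tin_mouth t [187.0, 271.0] 0.81
spout_tip t [200.0, 278.0] 0.77
needle t [204.0, 303.0] 0.75
mark
grip_bar s [306.0, 349.0] 0.25 t [200.0, 319.0] 0.53 [627.2, -110.5, -225.1] 18.0
grip_point s [262.0, 326.0] 0.38 t [220.0, 320.0] 0.69 [500.2, -56.6, 48.2] 8.5
plate t [248.0, 376.0] 0.72
lever_blade t [199.0, 326.0] 0.66
lever_pad t [218.0, 334.0] 0.57
spare_tin s [313.0, 408.0] 0.93 t [249.0, 375.0] 0.74 [391.6, -273.6, 7.0] 2.4
spare_full_tin s [304.0, 348.0] 0.96 t [251.0, 337.0] 0.65 [384.2, -124.1, 12.4] 2.1
mustard_pot s [248.0, 148.0] 0.79 t [228.0, 176.0] 0.55 [486.8, 484.2, 12.2] 0.8
sand_timer s [232.0, 155.0] 0.73 t [201.0, 165.0] 0.83 [599.0, 529.2, -11.7] 5.8
matches s [316.0, 439.0] 0.56 t [242.0, 392.0] 0.47 [417.4, -350.2, -11.9] 1.4
shaker s [269.0, 162.0] 0.64 t [248.0, 202.0] 0.58 [405.7, 392.3, 10.4] 6.6
```

```bash
python3 -c "
import cv2,numpy as np
t=cv2.imread('pics/t1.png');cv2.imwrite('pics/t1c.png',cv2.resize(t[150:280,150:410],None,fx=3,fy=3,interpolation=cv2.INTER_CUBIC))"
```

```text
(no output)
```

View pics/t1c.png

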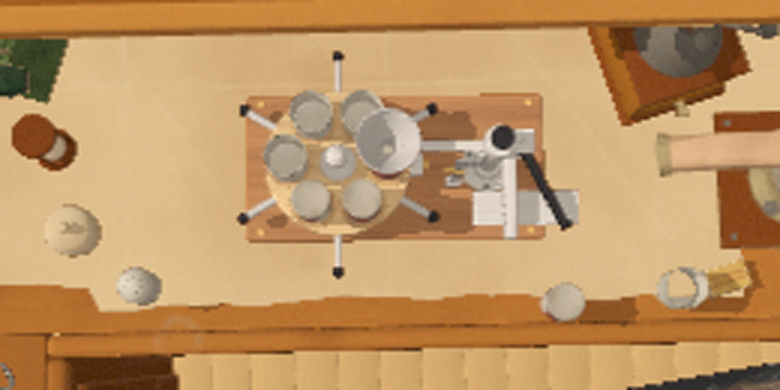

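View pics/s1.png

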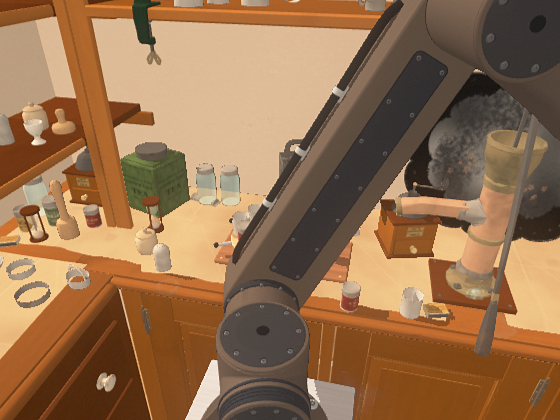

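The crop shows the carousel centre at full-image px (row 203, col 262), column cap at (196, 318), the lever swung open to the lower right, and the stand nearly square to the image. The arm hides the stand in the scene view.

```bash
cat > fit.py <<'E'
from h import *
from scipy.optimize import least_squares
def S(x,y,yaw):
    c,s=np.cos(yaw),np.sin(yaw);return lambda q:np.array([x+c*q[0]-s*q[1],y+s*q[0]+c*q[1],q[2]])
def fitpose(obs,x0=(570,-40,0)):
    # obs: (picture, rowcol, stand xyz)
    def f(v):
        T=S(v[0],v[1],v[2]);return np.concatenate([np.array(pr(p,T(q)))-rc for p,rc,q in obs])
    r=least_squares(f,x0,loss='soft_l1',x_scale=[10,10,.05]);return r.x,r.fun.reshape(-1,2)
def pr(p,X):
    if 'fish' in p:
        E=np.array(p['extrinsics']);q=E[:3,:3]@np.array(X)+E[:3,3];n=np.hypot(q[0],q[1]);a=np.arctan2(n,q[2])
        return p['cy']+p['fy']*a*q[1]/n,p['cx']+p['fx']*a*q[0]/n
    return proj(p,X)
def fishray(p,rc):
    E=np.array(p['extrinsics']);R=E[:3,:3];c=-R.T@E[:3,3]
    u=(rc[1]-p['cx'])/p['fx'];v=(rc[0]-p['cy'])/p['fy'];a=np.hypot(u,v)
    return c,R.T@np.array([np.sin(a)*u/a,np.sin(a)*v/a,np.cos(a)])
E
cat > b.py <<'E'
from fit import *
t=eyes.read_camera('top');E=np.array(t['extrinsics']);print('cam',(-E[:3,:3].T@E[:3,3]).round(),t['fx'])
obs=[]
c=lambda u,v:np.array([(v+.5)/3-.5+150,(u+.5)/3-.5+150])
# crop points: cap, knob, ball ends
for (u,v),q in [((503,137),(0,0,226)),((336,157),(0,190,114))]:obs.append((t,c(u,v),q))
for i,(u,v) in enumerate([(337,271),(433,216),(431,109),(338,57),(245,110),(243,218)]):
    a=np.pi+i*np.pi/3;obs.append((t,c(u,v),(137*np.cos(a),190+137*np.sin(a),48)))
for n,q in [('carousel_top',(0,190,54)),('spoke_end',(-125,190,48)),('spout_tip',(0,128,142)),('needle',(-24,40,180)),('grip_point',(-72,-17,180)),('grip_bar',(0,0,180)),('lever_blade',(0,-25,180)),('stand',(0,0,0))]:
    r=eyes.spot_point(n,t)
    if r:obs.append((t,np.array(r[0]['centre']),q))
x,res=fitpose(obs);print(x,res.round(1).tolist())
x,res=fitpose(obs[:8]);print(x,res.round(1).tolist())
T=S(*x);print('spoke',T((-125,190,48)),'grip',T((-72,-17,180)))
r=eyes.spot_point('lever_pad',t);P=atz(t,r[0]['centre'],180);print('pad',P)
E
python3 b.py
```

```text
cam [ 331.  103. 1553.] 403.19890153971386
[ 5.62418170e+02 -3.83074509e+01 -1.82973152e-02] [[0.7, 0.3], [-0.5, 0.3], [0.6, 0.5], [0.6, 0.2], [0.5, 0.5], [0.2, 0.3], [0.2, -0.0], [0.2, 0.2], [-0.1, -2.0], [-1.3, -1.3], [-2.4, 1.4], [-0.6, -0.7], [1.4, -1.5], [-1.8, 1.8], [0.2, -1.2]]
[ 5.64275349e+02 -3.72849300e+01 -1.48651610e-02] [[0.1, -0.1], [-0.8, -0.0], [0.3, 0.4], [0.2, -0.1], [0.0, 0.2], [-0.1, -0.1], [0.0, -0.3], [-0.1, 0.0]]
spoke [442.11343614 154.55215465  48.        ] grip [492.03060546 -53.21279958 180.        ]
pad [500.50447091 -91.06706121 180.        ]
```

```bash
cat > plan.py <<'E'
# python3 plan.py 'x,y,z,yaw,n;...' [from x,y,z,yaw] : suggests tool-axis rows (tool pointing down)
import sys,numpy as np
from cell import env
if len(sys.argv)>2: p=np.array(eval(sys.argv[2]),float)
else:
    s=env.state();p=np.array([*s['eef_pos'],s['tcp_rot'][2]])
for w in sys.argv[1].split(';'):
    *g,n=eval(w);g=np.array(g,float);n=int(n);d=(g-p)
    for k in range(n):
        r=(g-p)/(n-k);c,s=np.cos(p[3]),np.sin(p[3])
        t=np.array([c*r[0]+s*r[1],s*r[0]-c*r[1],-r[2]])/60;t=t.round(2);tu=round(-np.degrees(r[3])/5,2)
        print([t.tolist(),tu]);t=t*60
        p=p+[c*t[0]+s*t[1],s*t[0]-c*t[1],-t[2],-np.radians(tu*5)]
print(p)
E
python3 plan.py '120,-560,214,.22,2;120,-420,214,0,3;210,-360,214,-.015,2;300,-280,214,-.015,2;330,-230,214,-.015,1;390,-100,200,-.015,3;425,80,140,.13,4;430,95,100,.13,3'
```

```text
[[-0.8, -0.5, 0.01], np.float64(0.92)]
[[-0.84, -0.44, 0.0], np.float64(0.91)]
[[0.17, -0.76, 0.0], np.float64(0.84)]
[[0.11, -0.77, 0.0], np.float64(0.84)]
[[0.06, -0.78, 0.0], np.float64(0.84)]
[[0.75, -0.5, 0.0], np.float64(0.09)]
[[0.75, -0.5, 0.0], np.float64(0.08)]
[[0.74, -0.68, 0.0], np.float64(0.0)]
[[0.74, -0.68, 0.0], np.float64(0.0)]
[[0.48, -0.84, 0.0], np.float64(0.0)]
[[0.32, -0.73, 0.08], np.float64(0.0)]
[[0.33, -0.72, 0.08], np.float64(0.0)]
[[0.32, -0.73, 0.07], np.float64(0.0)]
[[0.14, -0.75, 0.25], np.float64(-0.41)]
[[0.16, -0.75, 0.25], np.float64(-0.42)]
[[0.19, -0.74, 0.25], np.float64(-0.41)]
[[0.21, -0.73, 0.25], np.float64(-0.42)]
[[0.04, -0.08, 0.22], np.float64(0.0)]
[[0.04, -0.08, 0.23], np.float64(0.0)]
[[0.04, -0.08, 0.22], np.float64(0.0)]
[4.30094587e+02 9.51912769e+01 1.00091133e+02 1.30203269e-01]
```

```bash
python3 -m inch '[[[-0.8,-0.5,0],0.9,1],[[-0.85,-0.45,0],0.9,1],[[0.15,-0.75,0],0.85,1],[[0.1,-0.75,0],0.85,1],[[0.05,-0.8,0],0.85,1],[[0.75,-0.5,0],0.1,1],[[0.75,-0.5,0],0.1,1],[[0.75,-0.7,0],0,1],[[0.75,-0.7,0],0,1],[[0.5,-0.85,0],0,1]]'
python3 plan.py '390,-100,214,-.015,3'; python3 - <<'E'
from h import *
w=eyes.read_camera('wrist');E=np.array(w['extrinsics']);print((-E[:3,:3].T@E[:3,3]).round(),E[:3,:3].round(2).tolist(),w['fx'],w['cx'],w['cy'])
E
```

```text
t: 3.65
eef_pos: [331.0, -226.7, 214.9]
tcp_rot: [3.141, -0.001, -0.017]
ft_force: [0.4, -0.8, -0.8]
opening: 0.025
grip_force: 0.0
[[0.32, -0.71, 0.0], np.float64(-0.01)]
[[0.31, -0.71, 0.01], np.float64(-0.01)]
[[0.32, -0.71, 0.0], np.float64(-0.01)]
[ 3.90102295e+02 -9.98279875e+01  2.14253945e+02 -1.46501265e-02]
[ 396. -228.  385.] [[-0.02, -1.0, 0.0], [-0.97, 0.02, 0.23], [-0.23, 0.0, -0.97]] 325.19226210127806 281.9598484431474 206.84291366628216
```

```bash
python3 -m inch '[[[0.3,-0.7,0],0,1],[[0.3,-0.7,0],0,1],[[0.3,-0.7,0],0,1],[[0.1,-0.7,0],0,1],[[0.1,-0.7,0],0,1],[[0,-0.5,0],0,1],[[0,-0.2,0],0,1],[[0,0,0],0,1],[[0,0,0],0,1],[[0,0,0],0,1]]'
cat > c.py <<'E'
from fit import *
w=eyes.read_camera('wrist');w['fish']=1;save(w,'w1.png')
T=S(564.3,-37.3,-.015);obs=[]
for n,q in [('carousel_top',(0,190,54)),('spoke_end',(-125,190,48)),('spout_tip',(0,128,142)),('needle',(-24,40,180)),('grip_point',(-72,-17,180)),('plate',(-72,-17,166)),('grip_bar',(0,0,180)),('lever_blade',(0,-25,180)),('stand',(0,0,0))]:
    r=eyes.spot_point(n,w)
    if r:
        o=np.array(r[0]['centre']);print(n,o.round(),np.round(np.array(pr(w,T(q)))-o,1),round(r[0]['score'],2))
        obs.append((w,o,q))
x,res=fitpose(obs);print(x,res.round(1).tolist())
for n in('mark','needle','lever_pad'):
    r=eyes.spot_point(n,w)
    if r:
        print(n,np.round(r[0]['centre']),r[0]['score'])
        c,d=fishray(w,r[0]['centre']);print(c+d*(180-c[2])/d[2])
E
python3 c.py
```

```text
t: 4.95
eef_pos: [399.8, 22.2, 214.6]
tcp_rot: [3.141, -0.0, -0.019]
ft_force: [-0.8, -0.4, -0.0]
opening: 0.004
grip_force: 0.0
carousel_top [ 40. 161.] [ 3.4 -4.4] 0.6
spoke_end [154. 161.] [ 2.6 -2.1] 0.66
spout_tip [  3. 192.] [ 5.  -2.4] 0.88
needle [ 45. 330.] [-30.6 -22.2] 0.34
grip_point [ 86. 397.] [ 4.4 -0.5] 0.88
plate [ 88. 390.] [ 4.7 -1.2] 0.9
lever_blade [  8. 308.] [-17.3  95.2] 0.53
stand [ 46. 328.] [2.4 1.8] 0.8
[ 5.67010028e+02 -3.88510353e+01 -1.88889572e-02] [[0.2, -2.9], [-0.6, -1.4], [1.1, -0.4], [-34.5, -20.1], [0.5, 1.2], [1.0, 0.4], [-20.3, 97.0], [0.3, 3.0]]
mark [ 31. 303.] 0.69
[528.94786515   6.54985847 180.        ]
needle [ 45. 330.] 0.34
[519.96474215 -10.3971935  180.        ]
lever_pad [ 79. 455.] 0.78
[503.49861707 -97.93879264 180.        ]
```

View pics/w1.png

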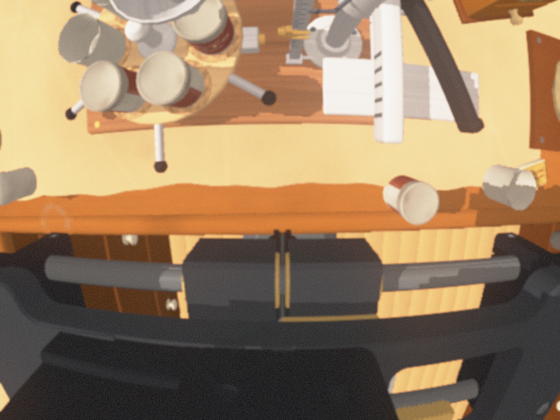

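```bash
python3 plan.py '436,112,150,.244,4;441,119,70,.244,3;441,119,42,.244,2'; echo; python3 plan.py "$(python3 -c "
import numpy as np
print(';'.join('%f,%f,42,%f,1'%(569-132*np.cos(a),152+132*np.sin(a),-a) for a in np.radians(np.arange(-11.5,29,2.5))))")" '[441,120,42,.244]'
```

```text
[[0.14, -0.37, 0.27], np.float64(-0.75)]
[[0.17, -0.36, 0.27], np.float64(-0.75)]
[[0.19, -0.35, 0.27], np.float64(-0.75)]
[[0.22, -0.35, 0.27], np.float64(-0.74)]
[[0.04, -0.03, 0.44], np.float64(-0.0)]
[[0.04, -0.03, 0.44], np.float64(-0.0)]
[[0.03, -0.03, 0.45], np.float64(-0.0)]
[[0.0, 0.0, 0.23], np.float64(-0.0)]
[[0.0, 0.0, 0.24], np.float64(-0.0)]
[4.40959500e+02 1.19097603e+02 4.17853378e+01 2.43696629e-01]

[[0.0, -0.1, -0.0], np.float64(0.5)]
[[0.0, -0.09, -0.0], np.float64(0.5)]
[[0.01, -0.1, -0.0], np.float64(0.5)]
[[-0.0, -0.1, -0.0], np.float64(0.5)]
[[-0.0, -0.09, -0.0], np.float64(0.5)]
[[0.0, -0.1, -0.0], np.float64(0.5)]
[[0.0, -0.09, -0.0], np.float64(0.5)]
[[0.01, -0.1, -0.0], np.float64(0.5)]
[[-0.0, -0.09, -0.0], np.float64(0.5)]
[[-0.0, -0.1, -0.0], np.float64(0.5)]
[[0.0, -0.1, -0.0], np.float64(0.5)]
[[0.0, -0.09, -0.0], np.float64(0.5)]
[[0.01, -0.1, -0.0], np.float64(0.5)]
[[-0.0, -0.09, -0.0], np.float64(0.5)]
[[-0.0, -0.1, -0.0], np.float64(0.5)]
[[0.0, -0.1, -0.0], np.float64(0.5)]
[[0.0, -0.09, -0.0], np.float64(0.5)]
[452.71590217 214.95242797  42.          -0.49776493]
```

```bash
python3 -m inch '[[[0.14,-0.36,0.27],-0.75,1],[[0.17,-0.36,0.27],-0.75,1],[[0.19,-0.35,0.27],-0.75,1],[[0.22,-0.35,0.27],-0.75,1],[[0.04,-0.03,0.44],0,1],[[0.04,-0.03,0.44],0,1],[[0.03,-0.03,0.45],0,1],[[0,0,0.24],0,1],[[0,0,0.24],0,1],[[0,0,0],0,1]]' && python3 -m inch '[[[0,-0.1,0],0.5,1],[[0,-0.1,0],0.5,1],[[0,-0.1,0],0.5,1],[[0,-0.1,0],0.5,1],[[0,-0.09,0],0.5,1],[[0,-0.1,0],0.5,1],[[0,-0.09,0],0.5,1],[[0,-0.1,0],0.5,1],[[0,-0.1,0],0.5,1],[[0,-0.09,0],0.5,1]]'
```

```text
t: 6.85
eef_pos: [440.6, 118.4, 40.5]
tcp_rot: [-3.141, 0.002, 0.245]
ft_force: [0.1, -0.1, 0.4]
opening: 0.005
grip_force: 0.0
t: 8.1
eef_pos: [438.5, 176.3, 42.0]
tcp_rot: [-3.141, -0.001, -0.193]
ft_force: [0.5, -2.0, -0.3]
opening: 0.003
grip_force: 0.9
```

```bash
python3 -m inch '[[[0,-0.1,0],0.5,1],[[0,-0.09,0],0.5,1],[[0,-0.1,0],0.5,1],[[0,-0.1,0],0.5,1],[[0,-0.09,0],0.5,1],[[0,-0.1,0],0.5,1],[[0,-0.1,0],0.5,1],[[0,-0.1,0],0.5,1],[[0,0,0],0,1],[[0,0,0],0,1]]'
cat > d.py <<'E'
from fit import *
import sys
t=eyes.read_camera('top');c=t['pixels'][150:280,190:370]
cv2.imwrite('pics/'+sys.argv[1],cv2.cvtColor(cv2.resize(c,None,fx=4,fy=4,interpolation=cv2.INTER_CUBIC),cv2.COLOR_RGB2BGR))
T=S(566,-38,-.017)
for n in('spoke_end','next_tin_mouth'):
    r=eyes.spot_point(n,t)
    if r:print(n,np.round(r[0]['centre']),r[0]['score'],atz(t,r[0]['centre'],48 if n[0]=='s' else 116),'axis',T((0,190,0)))
E
python3 d.py t2.png
```

```text
t: 9.35
eef_pos: [453.8, 219.9, 41.5]
tcp_rot: [-3.141, -0.0, -0.54]
ft_force: [0.1, 0.6, 0.4]
opening: 0.005
grip_force: 0.0
spoke_end [221. 235.] 0.79 [503.74152644 257.2467457   48.        ] axis [569.22984442 151.97254566   0.        ]
next_tin_mouth [201. 280.] 0.82 [566.23311127  88.25677097 116.        ] axis [569.22984442 151.97254566   0.        ]
```

View pics/t2.png

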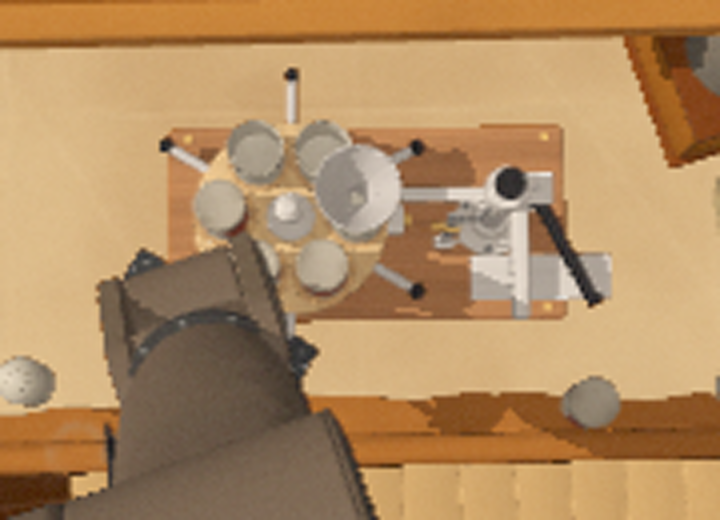

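The carousel has turned one place: closed tins are now at left (crop px 219,207) and front (322,265), and an open tin is under the funnel (358,190).

```bash
python3 plan.py '445,222,100,-.54,2;445,200,240,-.45,3;470,60,245,-.2,4;490,-67,245,-.017,4'
```

```text
[[-0.07, 0.02, -0.49], np.float64(-0.0)]
[[-0.07, 0.02, -0.49], np.float64(-0.01)]
[[0.06, 0.11, -0.78], np.float64(-0.34)]
[[0.06, 0.11, -0.78], np.float64(-0.34)]
[[0.06, 0.1, -0.77], np.float64(-0.35)]
[[0.35, 0.48, -0.02], np.float64(-0.72)]
[[0.31, 0.5, -0.02], np.float64(-0.71)]
[[0.28, 0.52, -0.02], np.float64(-0.72)]
[[0.26, 0.54, -0.02], np.float64(-0.71)]
[[0.19, 0.5, -0.0], np.float64(-0.52)]
[[0.16, 0.51, -0.0], np.float64(-0.53)]
[[0.14, 0.52, -0.0], np.float64(-0.52)]
[[0.11, 0.52, -0.0], np.float64(-0.53)]
[ 4.89827962e+02 -6.69448399e+01  2.44726267e+02 -1.69411079e-02]
```

```bash
python3 -m inch '[[[-0.1,0.05,-0.5],0,1],[[-0.05,0,-0.5],0,1],[[0.06,0.11,-0.78],-0.35,1],[[0.06,0.11,-0.78],-0.35,1],[[0.06,0.1,-0.78],-0.35,1],[[0.35,0.48,0],-0.7,1],[[0.31,0.5,0],-0.7,1],[[0.28,0.52,0],-0.7,1],[[0.26,0.54,0],-0.7,1],[[0.19,0.5,0],-0.5,1]]' && python3 -m inch '[[[0.15,0.5,0],-0.5,0],[[0.12,0.5,0],-0.5,-1],[[0.1,0.52,0],-0.5,-1],[[0,0,0],0,-1],[[0,0,0],0,-1],[[0,0,0],0,-1],[[0,0,0],0,-1],[[0,0,0],0,-1],[[0,0,0],0,-1],[[0,0,0],0,-1]]'
sed -i 's/w1.png/w2.png/;s/T=S(.*);obs/T=S(566,-38,-.017);obs/' c.py; python3 c.py; cp pics/w2.png pics/w2v.png
```

```text
t: 10.75
eef_pos: [474.3, 26.8, 241.7]
tcp_rot: [3.141, -0.0, -0.16]
ft_force: [-0.2, -0.5, 0.1]
opening: 0.007
grip_force: 0.0
t: 12.0
eef_pos: [485.7, -65.1, 241.6]
tcp_rot: [3.142, -0.0, -0.03]
ft_force: [-0.1, 0.6, -0.7]
opening: 0.978
grip_force: 0.0
carousel_top [126. 104.] [ 2.5 -3.1] 0.86
spoke_end [179.  44.] [47.6 68.7] 0.57
spout_tip [122. 108.] [ 1.6 -0.3] 0.96
needle [143. 185.] [3.1 2.2] 0.59
grip_point [208. 267.] [ 1.3 -0.4] 0.67
plate [121. 109.] [ 84.4 157.7] 0.63
lever_blade [250. 332.] [-140.6  -56.5] 0.61
stand [118. 259.] [ 1.3 -0.8] 0.76
[ 5.67035421e+02 -3.87327263e+01 -4.59386929e-02] [[-2.8, -2.8], [42.6, 66.2], [-3.7, 0.2], [0.1, 2.2], [0.6, -2.3], [83.7, 155.9], [-141.0, -55.5], [0.4, -0.2]]
mark [142. 205.] 0.58
[545.01129425 -11.60976715 180.        ]
needle [143. 185.] 0.59
[545.07883837   3.9894201  180.        ]
lever_pad [192. 326.] 0.75
[505.17347668 -97.37972595 180.        ]
```

View pics/w2.png

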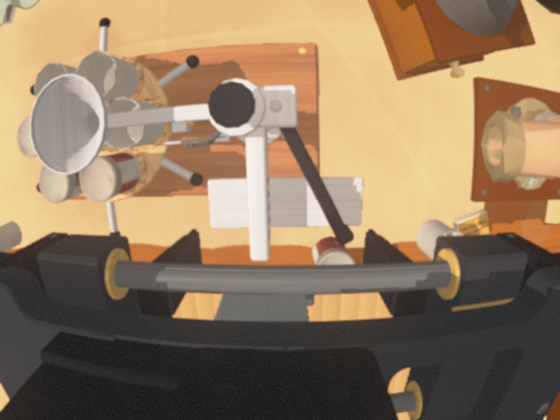

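```bash
python3 -m inch '[[[-0.75,-0.4,0],-0.15,1],[[-0.7,-0.5,0],0,1],[[0,-0.5,0.3],0,1],[[0,0,0.5],0,1],[[0,0,0.5],0,1],[[0,0,0.5],0,1],[[0,0,0.5],0,1],[[0,0,0.4],0,1],[[0,0,0],0,1],[[0,0,0],0,1]]'
python3 - <<'E'
from fit import *
w=eyes.read_camera('wrist');w['fish']=1;save(w,'w3.png')
T=S(567.5,-38,-.017);E=np.array(w['extrinsics']);print('cam',-E[:3,:3].T@E[:3,3])
for z in (180,138,131,124):print(z,np.round(pr(w,T((-24,40,z))),1))
for n in('mark','needle','grip_point','spout_tip','stand'):
    r=eyes.spot_point(n,w)
    for k in r[:2]:print(n,np.round(k['centre'],1),k['score'])
r,c=map(int,pr(w,T((-24,40,155))));r0=max(r-60,0);c0=max(c-80,0);print(r0,c0)
cv2.imwrite('pics/w3c.png',cv2.cvtColor(cv2.resize(w['pixels'][r0:r0+120,c0:c0+160],None,fx=5,fy=5,interpolation=cv2.INTER_CUBIC),cv2.COLOR_RGB2BGR))
E
```

```text
t: 13.9
eef_pos: [400.8, 20.9, 80.3]
tcp_rot: [3.141, -0.001, -0.017]
ft_force: [-0.3, -0.7, -1.0]
opening: 0.024
grip_force: 0.0
cam [465.93043331  19.66296862 250.04080898]
180 [-140.5  341.7]
138 [-67.1 324.6]
131 [-58.1 322.6]
124 [-49.8 320.7]
needle [  7.9 352.8] 0.48
grip_point [ 43.3 541.1] 0.93
stand [  4.7 353.8] 0.84
0 250
```

View pics/w3c.png

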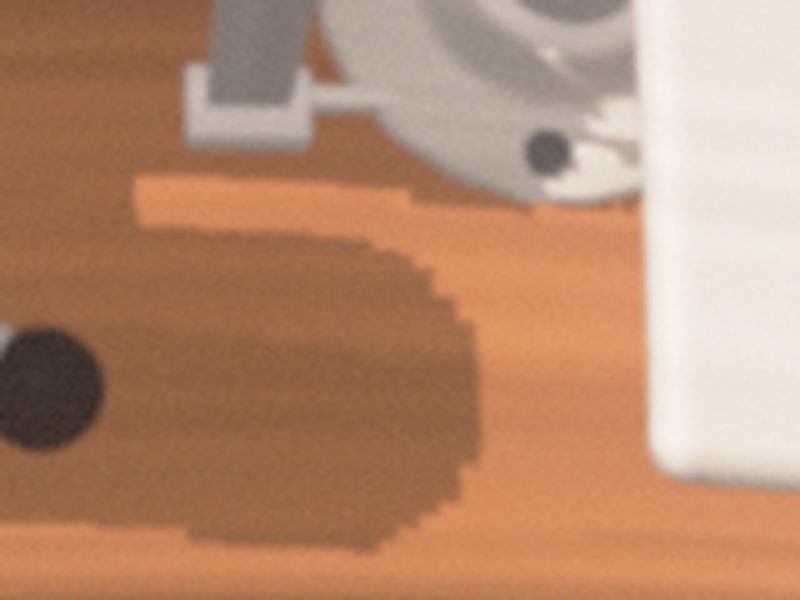

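The tilt of the wrist camera keeps the mark out of frame here (only the bar at right, spoke ball at crop 40,388); I'll view it from the left instead.

```bash
python3 -m inch '[[[0.1,-0.3,-0.6],0,1],[[0.1,-0.5,-0.6],0,1],[[0.1,-0.7,0],0,1],[[0.1,-0.5,0],0,1],[[0.15,-0.3,0],0,1],[[0,0,0],0,1],[[0,0,0],0,1],[[0,0,0],0,1],[[0,0,0],0,1],[[0,0,0],0,1]]'
python3 - <<'E'
from fit import *
w=eyes.read_camera('wrist');w['fish']=1;save(w,'w4.png')
T=S(567.5,-38,-.017);E=np.array(w['extrinsics']);print('cam',-E[:3,:3].T@E[:3,3])
for z in (180,138,131,124):print(z,np.round(pr(w,T((-24,40,z))),1))
for n in('mark','needle','grip_point','spout_tip','stand'):
    r=eyes.spot_point(n,w)
    for k in r[:2]:print(n,np.round(k['centre'],1),k['score'])
r,c=map(int,pr(w,T((-24,40,155))));r0=max(r-50,0);c0=max(c-65,0);print(r0,c0)
cv2.imwrite('pics/w4c.png',cv2.cvtColor(cv2.resize(w['pixels'][r0:r0+100,c0:c0+130],None,fx=6,fy=6,interpolation=cv2.INTER_CUBIC),cv2.COLOR_RGB2BGR))
E
```

```text
t: 15.45
eef_pos: [435.9, 158.1, 151.7]
tcp_rot: [3.141, -0.0, -0.018]
ft_force: [-0.0, -0.3, 0.3]
opening: 0.007
grip_force: 0.0
cam [501.05549627 156.77339832 321.37731849]
180 [ 69.5 553.8]
138 [ 76.2 511.6]
131 [ 77.2 505.6]
124 [ 78.2 499.9]
mark [ 77.1 500.5] 0.78
needle [ 71.6 552.1] 0.91
needle [160.2  22. ] 0.49
spout_tip [ 15.7 394.9] 0.72
stand [ 73.8 459.4] 0.89
23 462
```

View pics/w4c.png

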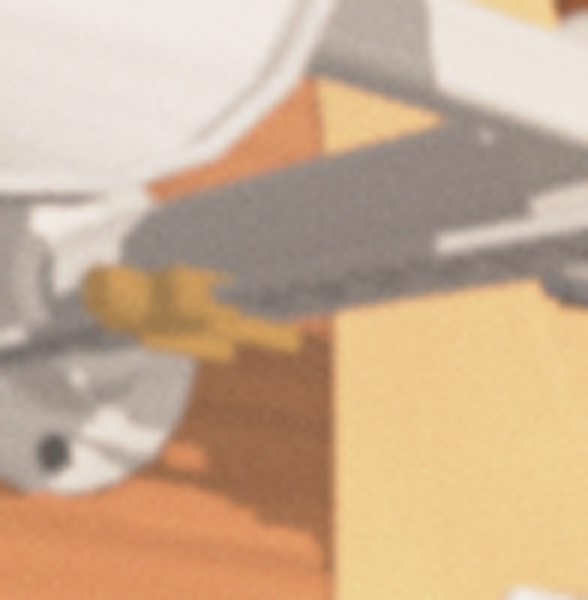

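```bash
python3 plan.py '450,120,245,-.017,2;495,-67.8,245,-.017,4'
```

```text
[[0.12, 0.32, -0.78], np.float64(-0.0)]
[[0.13, 0.32, -0.78], np.float64(-0.0)]
[[0.2, 0.78, 0.0], np.float64(-0.0)]
[[0.2, 0.78, 0.0], np.float64(-0.0)]
[[0.2, 0.78, 0.0], np.float64(-0.0)]
[[0.2, 0.77, 0.0], np.float64(-0.0)]
[ 4.94997064e+02 -6.76816157e+01  2.45206217e+02 -1.72087357e-02]
```

```bash
python3 -m inch '[[[0,0.1,-0.78],0,0],[[0.2,0.5,-0.78],0,-1],[[0.22,0.8,0],0,-1],[[0.22,0.8,0],0,-1],[[0.22,0.8,0],0,-1],[[0.2,0.75,0],0,-1],[[0,0,0],0,-1],[[0,0,0],0,-1],[[0,0,0],0,-1],[[0,0,0],0,-1]]'
cat > e.py <<'E'
from fit import *
import sys
w=eyes.read_camera('wrist');w['fish']=1;s=env.state();P=np.array(s['eef_pos'])
T=S(567.5,-38,-.017);h=float(sys.argv[1])
if len(sys.argv)>2:save(w,sys.argv[2])
print(P.round(1),'stand-frame',(np.array([[np.cos(-.017),np.sin(-.017)],[-np.sin(-.017),np.cos(-.017)]])@(P[:2]-[567.5,-38])).round(1),s['opening'],s['grip_force'],np.round(s['ft_force'],1),s['t'])
for n,q in [('needle',(-24,40,180-h)),('mark',(-24,40,127.5)),('grip_point',(-72,-17,180-h)),('spout_tip',(0,128,142-h)),('lever_pad',(-66,-62,180-h))]:
    r=eyes.spot_point(n,w)
    print(n,'pred',np.round(pr(w,T(q)),1),[(np.round(k['centre'],1).tolist(),round(k['score'],2)) for k in r[:1]])
E
python3 e.py 0 w5.png
```

```text
t: 17.0
eef_pos: [495.5, -66.8, 245.4]
tcp_rot: [3.141, -0.0, -0.016]
ft_force: [0.8, -0.5, 0.9]
opening: 0.977
grip_force: 0.0
[495.5 -67.  245.4] stand-frame [-71.5 -30.2] 0.9891856573832966 0.0 [ 0.2  0.3 -0.9] 17.05
needle pred [156.  187.7] [([156.0, 187.7], 0.58)]
mark pred [151.2 204.1] [([150.4, 205.5], 0.62)]
grip_point pred [218.8 264.6] [([217.8, 263.1], 0.89)]
spout_tip pred [130.4 109.8] [([128.2, 111.9], 0.56)]
lever_pad pred [211.1 324.6] [([207.4, 325.1], 0.68)]
```

```bash
python3 -m inch '[[[0,0,0.42],0,-1],[[0,0,0.42],0,-1],[[0,0,0.4],0,-1],[[0,0,0.1],0,-1],[[0,0,0.1],0,-1],[[0,0,0.1],0,-1],[[0,0,0.1],0,-1],[[0,0,0.1],0,-1],[[0,0,0],0,-1],[[0,0,0],0,-1]]'
python3 e.py 22
```

```text
t: 18.55
eef_pos: [495.5, -67.7, 141.5]
tcp_rot: [3.141, -0.0, -0.017]
ft_force: [-4.2, 0.1, 7.7]
opening: 0.998
grip_force: 3.2
[495.5 -67.7 141.5] stand-frame [-71.5 -30.9] 1.0016723895929223 3.088834614973166 [-4.2  0.4  7.6] 18.6
needle pred [170.2 141.5] [([169.6, 146.3], 0.68)]
mark pred [163.6 162.3] [([162.0, 162.0], 0.77)]
grip_point pred [261.9 254.7] [([263.1, 253.2], 0.73)]
spout_tip pred [134.2  54.3] [([136.0, 58.5], 0.62)]
lever_pad pred [250.6 342.9] [([243.9, 343.4], 0.74)]
```

```bash
python3 -m inch '[[[0,0,0.1],0,-1],[[0,0,0.1],0,-1],[[0,0,0.1],0,-1],[[0,0,0.1],0,-1],[[0,0,0.07],0,-1],[[0,0,0],0,-1],[[0,0,0],0,-1],[[0,0,0],0,-1],[[0,0,0],0,-1],[[0,0,0],0,-1]]'
python3 e.py 53 w6.png;python3 -c "
import cv2
t=cv2.imread('pics/w6.png');cv2.imwrite('pics/w6c.png',cv2.resize(t[120:220,80:230],None,fx=5,fy=5,interpolation=cv2.INTER_CUBIC))"
```

```text
t: 20.1
eef_pos: [495.7, -67.7, 113.3]
tcp_rot: [3.141, -0.0, -0.017]
ft_force: [-3.2, 1.3, 5.4]
opening: 1.002
grip_force: 3.0
[495.7 -67.7 113.3] stand-frame [-71.3 -30.9] 1.0025569060947048 3.007389906415483 [-3.8  0.9  6.5] 20.15
needle pred [169.8 143.6] [([169.9, 144.6], 0.59)]
mark pred [169.9 143.2] [([166.5, 146.4], 0.51)]
grip_point pred [260.  255.1] [([261.9, 254.5], 0.57)]
spout_tip pred [134.2  56.6] [([135.5, 57.4], 0.82)]
lever_pad pred [248.9 341.8] [([242.3, 342.0], 0.74)]
```

View pics/w6c.png

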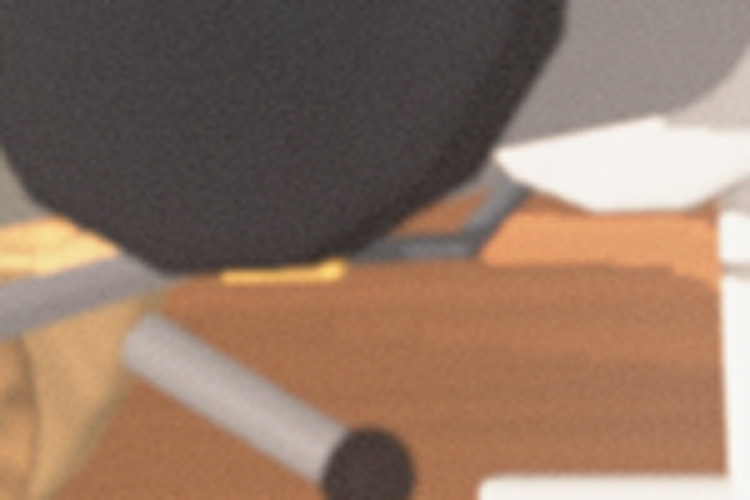

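The black column cap hides the needle; only a gold prong edge shows at full px (row 174, cols 125–149). I'll measure the prongs in the earlier frames.

```bash
python3 - <<'E'
import cv2,numpy as np
L=[]
for n,(r,c) in {'w1':(33,298),'w2':(142,200),'w4':(77,505),'w5':(150,202)}.items():
    t=cv2.imread(f'pics/{n}.png');r0,c0=max(r-18,0),c-25;L.append(cv2.resize(t[r0:r0+36,c0:c0+50],(400,288),interpolation=cv2.INTER_CUBIC));print(n,r0,c0)
cv2.imwrite('pics/m.png',np.vstack([np.hstack(L[:2]),np.hstack(L[2:])]))
E
```

```text
w1 15 273
w2 124 175
w4 59 480
w5 132 177
```

View pics/m.png

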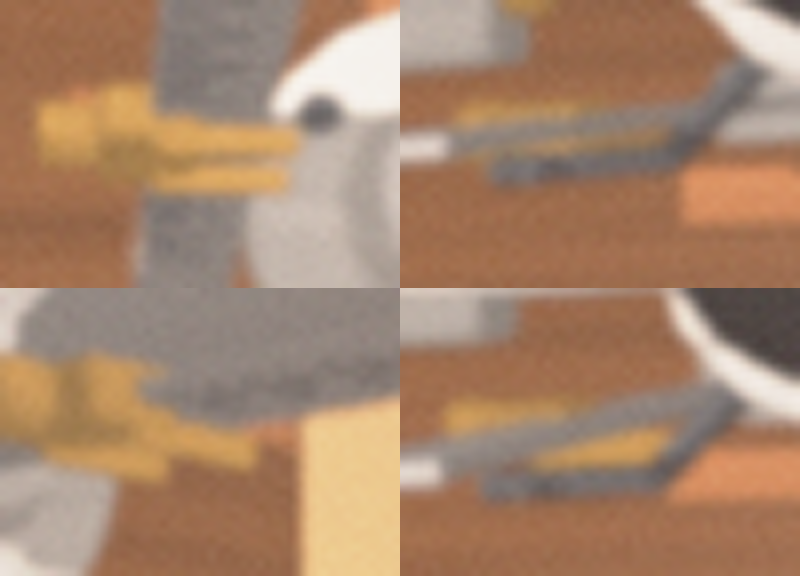

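```bash
python3 - <<'E'
from fit import *
from scipy.optimize import least_squares
import re
# rebuild the wrist camera of each earlier frame from the fixed hand-eye transform
w=eyes.read_camera('wrist');s=env.state()
from scipy.spatial.transform import Rotation as Ro
def H(p,r):
    M=np.eye(4);M[:3,:3]=Ro.from_euler('xyz',r).as_matrix();M[:3,3]=p;return M
K=np.array(w['extrinsics'])@H(s['eef_pos'],s['tcp_rot'])
def cam(p,yaw):
    c=dict(w);c['fish']=1;c['extrinsics']=K@np.linalg.inv(H(p,[3.141,0,yaw]));return c
w1=cam([399.8,22.2,214.6],-.019);w4=cam([435.9,158.1,151.7],-.018);w5=cam([495.5,-67,245.4],-.016)
T=S(567.5,-38,-.017)
print('chk needle w4',pr(w4,T((-24,40,180))),'w5',pr(w5,T((-24,40,180))),'w1',pr(w1,T((-24,40,180))))
for n,a,b in(('up',(32.5,310.2),(79.9,511.9)),('lo',(37.2,309.),(82.1,501.)),('net',(31,303),(77.1,500.5))):
    X,r=tri([fishray(w1,a),fishray(w4,b)]);c,sn=np.cos(.017),np.sin(.017);d=X[:2]-[567.5,-38]
    print(n,X.round(1),np.round(r,1),'stand',(c*d[0]-sn*d[1]).round(1),(sn*d[0]+c*d[1]).round(1))
for y in(40,36,32):
  for z in(133.5,127.5,121.5):print(y,z,np.round(pr(w4,T((-24,y,z))),1),np.round(pr(w1,T((-24,y,z))),1))
E
```

```text
chk needle w4 (np.float64(69.49987992502219), np.float64(553.6212002619554)) w5 (np.float64(155.99101877477668), np.float64(187.43856874566808)) w1 (np.float64(9.852350645616383), np.float64(308.6951277331672))
up [542.8  -2.5 132.6] [0. 0.] stand -25.3 35.1
lo [542.6  -2.6 119.2] [0.2 0.2] stand -25.5 35.0
net [545.5   2.7 125.8] [0.7 0.7] stand -22.7 40.3
40 133.5 [ 76.8 507.6] [ 30.6 304. ]
40 127.5 [ 77.7 502.6] [ 32.7 303.5]
40 121.5 [ 78.6 497.7] [ 34.8 303. ]
36 133.5 [ 77.8 511.7] [ 30.7 309.1]
36 127.5 [ 78.6 506.7] [ 32.9 308.5]
36 121.5 [ 79.4 501.8] [ 34.9 308. ]
32 133.5 [ 78.7 515.8] [ 30.8 314.3]
32 127.5 [ 79.5 510.8] [ 33.  313.6]
32 121.5 [ 80.3 505.9] [ 35.1 312.9]
```

```bash
python3 -m inch '[[[0,0,0.01],0,-0.6],[[0,0,0],0,-0.43],[[0,-0.03,0],0,-0.3],[[0,-0.03,0],0,-0.18],[[0,-0.03,0],0,-0.05],[[0,-0.03,0],0,0.07],[[0,-0.03,0],0,0.2],[[0,-0.04,0],0,0.3],[[0,-0.04,0],0,0.38],[[0,0,0],0,0.4]]'
python3 e.py 53
```

```text
t: 21.7
eef_pos: [496.5, -53.9, 112.5]
tcp_rot: [3.141, -0.002, -0.017]
ft_force: [1.1, 0.8, 3.9]
opening: 0.305
grip_force: 2.1
[496.4 -53.9 112.4] stand-frame [-70.8 -17.1] 0.30231395797557464 2.340452062053373 [ 0.2 -0.2  4.7] 21.75
needle pred [170.1 167.8] []
mark pred [170.3 167.5] [([169.6, 170.2], 0.75)]
grip_point pred [261.6 281.7] [([260.6, 279.8], 0.84)]
spout_tip pred [133.3  70.5] [([134.5, 73.4], 0.9)]
lever_pad pred [249.8 367.8] [([261.3, 309.9], 0.86)]
```

Lever nearly shut, opening about 29 mm. Now squeeze fully and hold.

```bash
python3 -m inch '[[[0,0,0],0,0.5],[[0,0,0],0,0.7],[[0,0,0],0,1],[[0,0,0],0,1],[[0,0,0],0,1],[[0,0,0],0,1],[[0,0,0],0,1],[[0,0,0],0,1],[[0,0,0],0,1],[[0,0,0],0,1]]'
python3 e.py 53.5 w7.png
python3 -c "
import cv2
t=cv2.imread('pics/w7.png');cv2.imwrite('pics/w7c.png',cv2.resize(t[110:330,80:400],None,fx=2.5,fy=2.5,interpolation=cv2.INTER_CUBIC))"
```

```text
t: 23.25
eef_pos: [496.2, -53.9, 112.3]
tcp_rot: [3.142, -0.001, -0.018]
ft_force: [1.0, 2.3, 6.1]
opening: 0.264
grip_force: 31.3
[496.2 -53.9 112.3] stand-frame [-71.  -17.1] 0.26205943210435717 31.25632850881857 [0.3 1.8 5.8] 23.3
needle pred [169.7 167.9] []
mark pred [170.  167.3] [([166.1, 171.1], 0.63)]
grip_point pred [261.  281.7] [([261.7, 282.8], 0.96)]
spout_tip pred [133.   70.7] [([131.7, 68.6], 0.66)]
lever_pad pred [249.2 367.7] [([263.1, 305.5], 0.93)]
```

View pics/w7c.png

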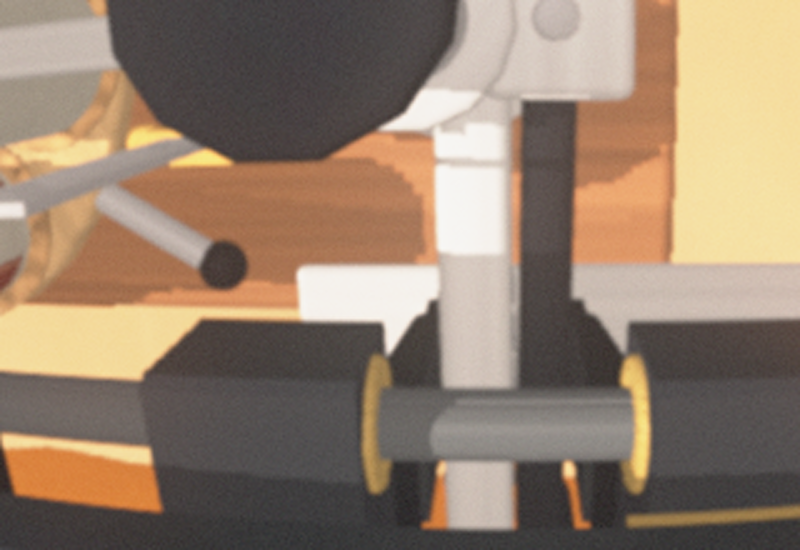

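The lever (crop col 548) lies parallel to the bar (col 475) and both are pinched by the fingers. The opening is about 25 mm at 31 N, and the head is about 53.5 mm down, at the measured mark.

```bash
python3 -c "
from cell import env
print(env.job_done())"
```

```text
the job is handed in; nothing more can be done
None
```

I turned the carousel one place clockwise, brought the head down to the mark, and shut the cam lever against the bar, then handed in still holding the pinch at 31 N. The column cap hid the needle at the end, so its place between the prongs rests on measurement: the head is about 53.7 mm down, against a mark measured at 52.3 to 54.2 mm.

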